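# Push a sample jar up the reader's sloped lane until the spring catch holds it at the stop

## Robot

A 7-joint arm with a two-finger parallel gripper is mounted at the origin on the work surface. World frame = base frame: x ahead of the robot, y to its left, z up, the work surface at z = 0. Lengths are in m, angles in rad, forces in N, time in s.
With the tool pointing down it reaches from about 0.4 to 0.925 m from the base axis. Payload 4.1 kg.
Tool frame: the origin (TCP) lies between the finger pads, 19 mm behind the fingertips; this is the grasp point; z points along the fingers, y is the line along which they close (so a half turn about z gives the same grasp; the last joint's range is limited). The gripper opens to 85 mm and grips with 20 to 120 N. Pads are 22 mm wide; open, the fingers measure 114 mm over their backs; the gripper's body (76 mm by 85 mm) begins 54 mm behind the grasp point. The pads swing forward as they close: fully open they stand 13 mm farther back than shut.
Start: joints at [1.051, 0.398, 0.045, 1.537, -0.019, 1.207, -0.051], TCP at [0.266, -0.593, 0.25] pointing down, gripper open.
Joint ranges: [-2.82, 2.82], [-0.49, 2.23], [-1.37, 1.46], [0, 2.46], [-1.36, 4.5], [0.23, 2], [-2.94, 2.94]. Speed limits (rad/s): [2.57, 2.57, 3.14, 3.14, 3.14, 3.14, 3.14].

## Interface

Orientations are given as a unit quaternion [x, y, z, w].
In Python, from plant import arm, vision gives the robot as it stands (arm), with the cameras (vision).
- The arm moves only by the tool advance, called after "Emit:" by a JSON object that holds its "op" and its "data". Schema: {"type":"object","properties":{"deltas":{"type":"string"},"jaw":{"type":"number"},"grip_n":{"type":"number"},"only":{"type":"string"},"quiet":{"type":"boolean"},"lines":{"type":"string"}},"required":["deltas"],"additionalProperties":false}. deltas is a string of 1 to 12 rows, parted by semicolons, with the numbers parted by commas; each row has 6 numbers: dx, dy, dz in normalised numbers (1 is 0.6 m), then a rotation vector rx, ry, rz in normalised numbers (1 is 180 degrees); each row is the pose to reach, as a shift and turn from the pose commanded when the call began, along the tool's axes at that moment; what a row does not reach only later rows make up. A row lasts 1/8 s, in which the tool goes at most 0.0625 m and 0.188 rad, less where a joint would pass 70% of its speed; a pose out of reach is approached as far as the arm can. jaw is the finger opening in m, set as the call begins (left out keeps the last). The fingers move at their own pace and stop on an object; grip_n is the grip in N (left out, the last holds). Time passes only in rows, so rows that do not move let the fingers close. The tool returns the time, the measured TCP pose, the force, the opening and the grip force at its end. only (a regular expression) keeps the lines of the reply that match it, lines (a string "A,B") keeps lines A to B, and quiet returns only ok. No shift or turn number may pass 1 either way. Input that does not fit is refused with a message, and nothing moves.
- arm.observe(): the state, without advancing time (a new reading comes with each control period).
- vision.grab_frame(name): name is "scene" or "side" or "wrist"; returns a dict with "color" (480x640x3 uint8, red, green, blue), "camera_matrix" (3x3 intrinsics, pixels), "R" (3x3) and "t" (3): a world point X has camera coordinates R X + t; the wrist camera has in their place "hand_eye" (4x4, takes a point from camera to tool coordinates, whose origin is the TCP and whose axes are the flange's). Camera axes: x right, y down, z forward; pixel columns grow to the right and rows downward; lengths in m; the calibration is good to about 2 mm. A picture is of the moment at which its call begins: read the wrist's pose just before it. There is no depth.
- arm.close_job(): hands the job in; it is judged then, once.
The state is a dict: "clock": time; "joints": joint angles; "dq": joint speeds; "tau": joint torques, N m; "position": TCP position; "tcp_rot": TCP orientation; "force": force on the tool from outside, world axes, zero at the start; "moment": the same for the moment, N m; "finger_gap": finger opening in m; "grasp_force": force on a finger pad.
Only numpy, scipy, OpenCV 4.12 (cv2) and the standard library are available. Lean on these libraries where they do the work, as an engineer would, in place of code of your own. Each camera call takes 0.05 s, during which the arm holds its last target. There are 200 camera calls.

## Task

The sample jar with the orange lid lies at the foot of its lane on the jar reader. Without gripping or lifting it, push it up the lane with the fingertips, over the yellow spring catch and right up against the black stop buffers, then take the hand away so that the catch, sprung up behind it, keeps it from rolling back. Roll it up under control (no flicking, and do not let it run away back down the lane), and leave the blue-lidded jar in the other lane and everything else on the bench where it is.

Things in the scene. Friction and masses are not known exactly. Their poses are not given: they have to be found in the camera images.
- ramp: Sloped aluminium deck of the grey-and-white jar reader: two parallel lanes climbing away from the robot at 11 degrees, deck 240 mm long. Origin: middle of the deck on the lane floor, some 50 mm above the bench; x points up the slope, y left across the lanes, z square to the floor. Lanes 76 mm wide inside, centre lines at y +40 and -40 mm; lane walls 4 mm thick, 14 mm high.
- stop_left (a point): Foot of the stop in the left lane, on the floor at the lane's centre line, 105 mm up from the ramp's origin: two black rubber buffers 30 mm high face down the slope here. A jar against them has its axis 22 mm short of this point and 22 mm above the floor. The white reading head stands 15 mm farther on, its top 122 mm above the bench.
- stop_right (a point): The same point at the stop of the right lane.
- foot_left (a point): Bottom end of the left lane, at its centre line on the floor, 110 mm down from the ramp's origin: uphill face of a steel lip 10 mm high and 6 mm thick that the jar rests against, its axis 18 mm up the slope from this point. The deck ends 10 mm below this point; beyond it there is free room.
- foot_right (a point): The same point at the bottom of the right lane.
- catch_left (a joint): Yellow one-way spring catch in the left lane's floor, rad: 0 = up, 0.83 = pressed flush. Flap 24 mm wide, hinged at ramp x = 47 mm, slanting uphill at 45 degrees to a round tip at x = 57 mm, top 11 mm above the floor. A jar pushed uphill presses it down with 2 to 3 N; once past, it springs up behind. A jar let go there rolls back 5 mm onto it and stays, axis at x = 78 mm.
- catch_right (a joint): The same catch in the right lane. Joint in rad: 0 = sprung up, 0.83 = pressed flush.
- orange_jar: The jar to move: closed white plastic sample jar with a paper label and an ORANGE lid, a plain cylinder 44 mm in diameter and 72 mm long, 100 to 200 g, lying across one lane at its foot (left or right lane, it varies), free to roll up and down it. Origin: its centre, on the axis. y runs along the axis, across the lane, to the lid at its left (ramp +y) end; x and z turn as it rolls.
- blue_jar: An identical jar with a BLUE lid lying at the foot of the other lane; stays where it is. Origin: its centre, on the axis; y along the axis.
- spare_jar: An identical jar with a green lid standing upright on the bench left of the reader, 72 mm high. Origin: centre of its underside.
- forceps: Steel forceps 132 mm long, 8 mm high, lying on the bench right of the reader. Origin: middle of the underside, x along its length.
- petri_dish: Closed clear petri dish, 92 mm across, 16 mm high, on the left of the bench. Origin: centre of the underside.
- tray: Shallow blue weighing tray 130 x 100 x 24 mm, on the right of the bench. Origin: centre of the underside.
- cup: Orange plastic cup, 76 mm across, 95 mm high, on the left of the bench. Origin: centre of the underside.
- wash_bottle: White bottle with a red cap, 64 mm across, 170 mm high, standing on the right of the bench. Origin: centre of the underside.

How it is judged:
By the outcome, as a careful person would: the job done as asked, in the order asked, and still so for the second after the job is handed in, with the robot touching nothing.
It also fails if it takes over 40 s, if anything falls off the work surface, if the arm or the gripper's body presses on something with over 40 N, if the wrist force passes 120 N, or if a joint passes its speed limit or range.

## Working session

There is one attempt and no reset: what is moved stays moved. The work goes in short steps, Python scripts to look and compute and a tool call to move; the robot and the scene stay as the last step left them, time stands still between calls to the robot, and variables do not carry over. Pictures are saved under pics/ and viewed, at most 10 in all, crops included, and the job is handed in when it is done.

```bash
mkdir -p pics; ls
```

Run:
```python
from plant import arm, vision
import cv2,numpy as np
s=arm.observe();print({k:np.round(v,3).tolist() for k,v in s.items() if k in('clock','position','tcp_rot','finger_gap','force')})
for n in('scene','side'):
    f=vision.grab_frame(n);cv2.imwrite(f'pics/{n}0.png',f['color'][:,:,::-1]);np.savez(f'{n}.npz',K=f['camera_matrix'],R=f['R'],t=f['t']);print(n,f['camera_matrix'],-f['R'].T@f['t'])
```

```text
pics
plant.py
{'clock': 0.0, 'position': [0.265, -0.593, 0.249], 'tcp_rot': [0.978, 0.209, -0.0, -0.001], 'force': [0.262, 0.412, 0.011], 'finger_gap': 0.085}
scene [[551.65348699   0.         318.25273768]
 [  0.         551.65348699 233.82172915]
 [  0.           0.           1.        ]] [1.32120348 0.13820028 1.12781072]
side [[511.0059629    0.         318.19657661]
 [  0.         511.0059629  234.60784033]
 [  0.           0.           1.        ]] [0.25337711 0.88388555 0.99031601]
```

View pics/scene0.png

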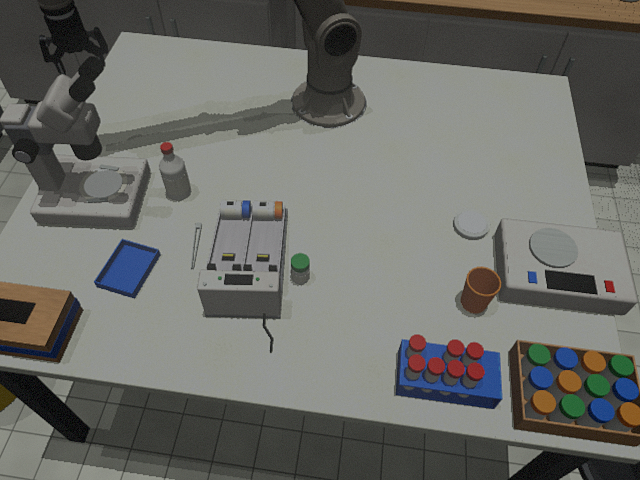

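View pics/side0.png

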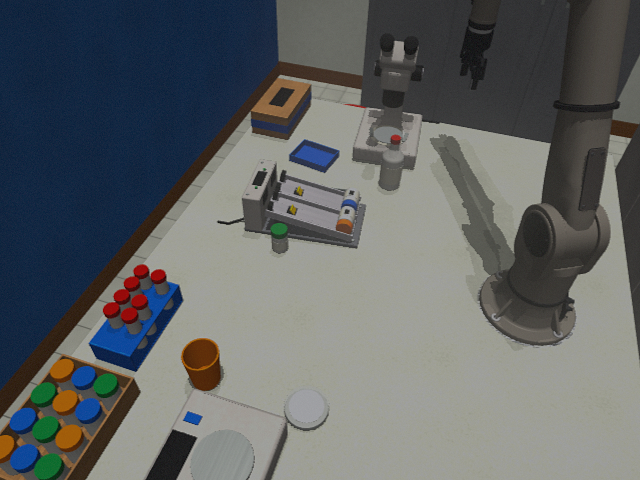

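The orange jar is in the left lane, at about (265,210) in the scene view and (346,222) in the side view. The blue jar is in the right lane. I'll enlarge both views to measure them.

Run:
```python
import cv2
a=cv2.imread('pics/scene0.png')[190:320,180:320];cv2.imwrite('pics/c1.png',cv2.resize(a,None,fx=4.5,fy=4.5,interpolation=cv2.INTER_CUBIC))
a=cv2.imread('pics/side0.png')[150:260,230:380];cv2.imwrite('pics/c2.png',cv2.resize(a,None,fx=5,fy=5,interpolation=cv2.INTER_CUBIC))
```

```text
(no output)
```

View pics/c1.png

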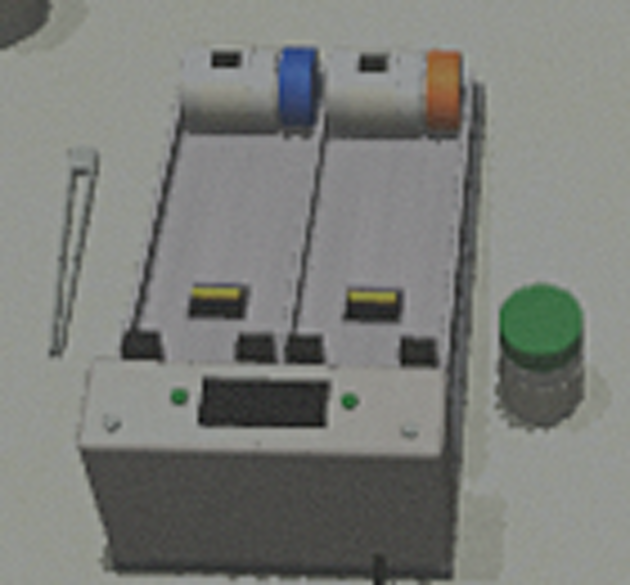

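View pics/c2.png

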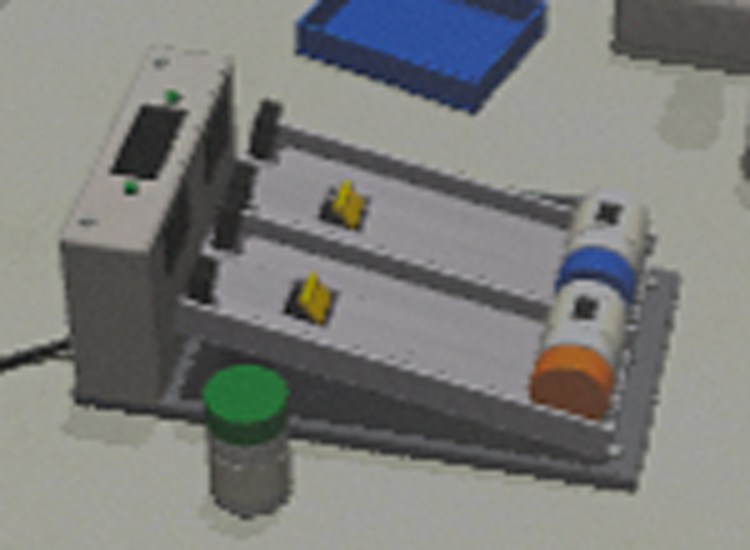

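Create fit.py:
```python
import numpy as np
from scipy.optimize import least_squares
C={n:np.load(n+'.npz') for n in('scene','side')}
off={'scene':(180,190,4.5),'side':(230,150,5)}
def proj(n,X):
    c=C[n];p=(np.atleast_2d(X)@c['R'].T+c['t'])@c['K'].T;p=p[:,:2]/p[:,2:]
    o=off[n];return (p-[o[0],o[1]]+.5)*o[2]-.5
def rot(yaw,s=np.radians(11)):
    c,d=np.cos(yaw),np.sin(yaw)
    return np.array([[c,-d,0],[d,c,0],[0,0,1]])@np.array([[np.cos(s),0,-np.sin(s)],[0,1,0],[np.sin(s),0,np.cos(s)]])
def W(p,X): return np.atleast_2d(X)@rot(p[3]).T+p[:3]
th=np.linspace(0,2*np.pi,60)
def cyl(y,x=-.092): return np.array([[x+.022*np.cos(a),y+e,.022+.022*np.sin(a)] for a in th for e in(-.036,.036)])
pts=[('scene',(.057,-.04,.011),(217,299)),('scene',(.057,.04,.011),(374,303)),
('side',(.057,-.04,.011),(352,190)),('side',(.057,.04,.011),(315,284))]
def res(p):
    r=[]
    for n,X,u in pts: r+=list((proj(n,W(p,X))[0]-u)/off[n][2])
    q=proj('scene',W(p,cyl(.04)));r+=list((np.r_[q.min(0),q.max(0)]-[326,49,463,138])/4.5)
    q=proj('scene',W(p,cyl(-.04)));r+=list((np.r_[q.min(0),q.max(0)]-[183,45,319,134])/4.5)
    q=proj('side',W(p,cyl(.04)));r+=[(q[:,0].min()-529)/5,(q[:,1].max()-419)/5]
    q=proj('side',W(p,cyl(-.04)));r+=[(q[:,0].max()-649)/5,(q[:,1].min()-189)/5]
    return np.array(r)
if __name__=='__main__':
    f=least_squares(res,[.6,-.2,.05,0]);p=f.x;np.save('ramp.npy',p)
    print(p,np.degrees(p[3]));print(np.round(f.fun,1))
    for X in[(-.092,.04,.022),(.083,.04,.022),(.105,.04,0),(-.12,.04,0)]: print(X,W(p,X).round(4))
```

```bash
python3 fit.py
```

Create tool.py:
```python
import numpy as np
from scipy.spatial.transform import Rotation as Ro
from plant import arm, vision
from fit import W
p=np.load('ramp.npy')
def goal(jx,gap_back,dz=.011,y=.04):   # TCP: finger front gap_back behind a jar at ramp x=jx, TCP dz above axis
    a=W(p,(jx,y,.022))[0];d=np.array([np.cos(p[3]),np.sin(p[3]),0])
    return a-d*(.033+gap_back)+[0,0,dz]
def delta(g):
    s=arm.observe();R=Ro.from_quat(s['tcp_rot']);c,d=np.cos(p[3]),np.sin(p[3])
    Rg=Ro.from_matrix(np.array([[c,d,0],[d,-c,0],[0,0,-1]]))
    print('goal',g.round(4),'shift',R.inv().apply(g-s['position']).round(4),'turn',(R.inv()*Rg).as_rotvec().round(3),'F',np.round(s['force'],1))
```

Run:
```python
from tool import *
g=goal(-.092,.02);delta(np.r_[g[:2],.25]);delta(g)
print(vision.grab_frame('wrist')['hand_eye'].round(3))
c=np.load('scene.npz')
for u in[(150,160),(35,222),(50,155),(178,198),(80,150)]:
    r=c['R'].T@np.linalg.inv(c['K'])@[*u,1];o=-c['R'].T@c['t'];print(u,(o-r*o[2]/r[2]).round(3))
```

```text
goal [ 0.434  -0.0974  0.25  ] shift [ 3.564e-01 -3.833e-01 -3.000e-04] turn [-0.002  0.     0.304] F [ 0.8  0.8 -0.7]
goal [ 0.434  -0.0974  0.0624] shift [ 0.3564 -0.3829  0.1873] turn [-0.002  0.     0.304] F [ 0.8  0.8 -0.7]
[[ 0.    -0.944 -0.33   0.086]
 [ 1.     0.001 -0.    -0.001]
 [ 0.    -0.33   0.944 -0.123]
 [ 0.     0.     0.     1.   ]]
(150, 160) [ 0.322 -0.46   0.   ]
(35, 222) [ 0.576 -0.678  0.   ]
(50, 155) [ 0.347 -0.74   0.   ]
(178, 198) [ 0.443 -0.343  0.   ]
(80, 150) [ 0.315 -0.666  0.   ]
```

Units first: shifts go in shares of 0.6 m and turns go in shares of 180 degrees. So -0.383 m is -0.6383, 0.073 m is 0.1217, 0.304 rad is 0.0968.

Emit:
{"op": "advance", "data": {"deltas": "0.03,-0.0833,0,0,0,0;0.06,-0.1667,0,0,0,0;0.0917,-0.25,0,0,0,0;0.1217,-0.3333,0,0,0,0;0.2,-0.3833,0,0,0,0.0159;0.2783,-0.4333,0,0,0,0.0318;0.3567,-0.4833,0,0,0,0.0477;0.435,-0.5367,0,0,0,0.0637;0.5133,-0.5867,0,0,0,0.0796;0.5933,-0.6383,0,0,0,0.0968;0.5933,-0.6383,0,0,0,0.0968;0.5933,-0.6383,0,0,0,0.0968", "jaw": 0.025, "grip_n": 20}}

```text
clock: 1.65
position: [0.4334, -0.0988, 0.2497]
tcp_rot: [0.998, 0.058, -0.001, 0.0]
force: [0.3, 0.1, -0.0]
finger_gap: 0.0252
grasp_force: 0.0
```

Run:
```python
from tool import *
import cv2
g=goal(-.092,.02);delta(g)
f=vision.grab_frame('wrist');cv2.imwrite('pics/w1.png',f['color'][:,:,::-1])
K=f['camera_matrix'];s=arm.observe();R=Ro.from_quat(s['tcp_rot']);H=np.linalg.inv(f['hand_eye'])
for X in[(-.092,.076,.044),(-.092,.004,.044),(-.07,.076,.022),(-.07,.004,.022),(.057,.04,.011),(.105,.04,0),(-.116,.04,.01)]:
    t=R.inv().apply(W(p,X)[0]-s['position']);c=K@(H[:3,:3]@t+H[:3,3]);print(X,(c[:2]/c[2]).round(0))
```

```text
goal [ 0.434  -0.0974  0.0624] shift [ 0.0009 -0.0015  0.1873] turn [0.    0.001 0.   ] F [ 0.3  0.1 -0. ]
(-0.092, 0.076, 0.044) [267. 149.]
(-0.092, 0.004, 0.044) [369. 149.]
(-0.07, 0.076, 0.022) [269. 110.]
(-0.07, 0.004, 0.022) [368. 110.]
(0.057, 0.04, 0.011) [ 318. -112.]
(0.105, 0.04, 0) [ 318. -218.]
(-0.116, 0.04, 0.01) [318. 165.]
```

View pics/w1.png

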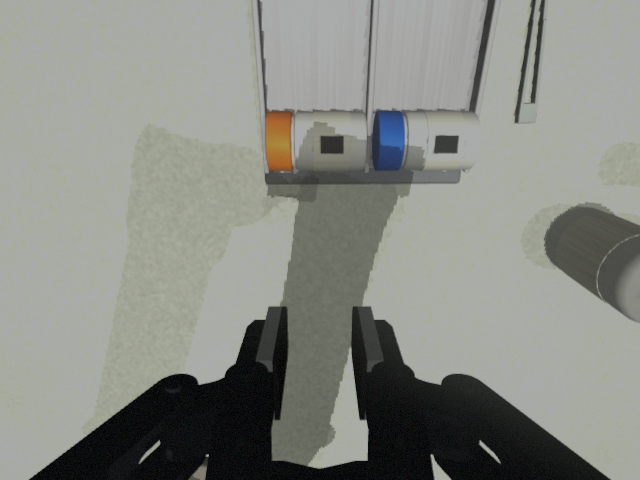

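The wrist view shows the orange jar spanning columns 266–367 with its uphill edge at row 110. The fit predicts 267–369 and row 110, so I can descend behind the jar.

Scaled: 0.187 m is 0.3117, 0.175 m is 0.2917.

Emit:
{"op": "advance", "data": {"deltas": "0,-0.0017,0.0833,0,0,0;0,-0.0017,0.1667,0,0,0;0,-0.0017,0.25,0,0,0;0,-0.0017,0.2917,0,0,0;0,-0.0017,0.3117,0,0,0;0,-0.0017,0.3117,0,0,0"}}

```text
clock: 2.45
position: [0.4334, -0.0982, 0.0628]
tcp_rot: [0.998, 0.058, -0.0, 0.0]
force: [-0.2, 0.7, 0.7]
finger_gap: 0.0248
grasp_force: 0.0
```

Run:
```python
from tool import *
import cv2
delta(goal(-.092,.0));delta(goal(.083,0))
```

```text
goal [ 0.4539 -0.095   0.0624] shift [ 0.0206 -0.0007  0.0004] turn [ 0.     0.001 -0.001] F [-0.2  0.7  0.7]
goal [ 0.6245 -0.0751  0.0958] shift [ 0.1924 -0.001  -0.0332] turn [ 0.     0.001 -0.001] F [-0.2  0.7  0.7]
```

Scaled: 0.06 m is 0.1, 0.058 m is 0.0967.

Emit:
{"op": "advance", "data": {"deltas": "0.0133,0,0,0,0,0;0.025,0,0,0,0,0;0.0333,0,0,0,0,0;0.04,0,-0.0017,0,0,0;0.0483,0,-0.0033,0,0,0;0.0583,0,-0.005,0,0,0;0.0683,0,-0.0067,0,0,0;0.0783,0,-0.0083,0,0,0;0.0883,0,-0.0108,0,0,0;0.0967,0,-0.0125,0,0,0;0.1,0,-0.0133,0,0,0;0.1,0,-0.0133,0,0,0"}}

```text
clock: 3.95
position: [0.4938, -0.0903, 0.0711]
tcp_rot: [0.998, 0.058, 0.0, 0.0]
force: [0.5, -0.1, 0.2]
finger_gap: 0.0249
grasp_force: 0.1
```

Run:
```python
from tool import *
import cv2
delta(goal(.083,0))
f=vision.grab_frame('side');cv2.imwrite('pics/s2.png',cv2.resize(f['color'][150:260,230:380,::-1],None,fx=4,fy=4,interpolation=cv2.INTER_CUBIC))
```

```text
goal [ 0.6245 -0.0751  0.0958] shift [ 0.1316  0.0002 -0.0246] turn [ 0.    -0.001  0.   ] F [ 0.5 -0.1  0.2]
```

View pics/s2.png

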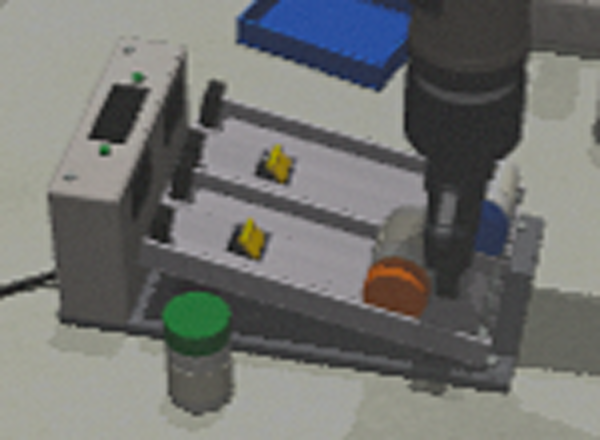

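The jar's lid is at (397,288) in the crop. It is resting on the fingertips, square in its lane, and the blue jar hasn't moved. I'll keep pushing.

Scaled: 0.074 m is 0.1233, 0.07 m is 0.1167.

Emit:
{"op": "advance", "data": {"deltas": "0.0067,0,-0.0013,0,0,0;0.0167,0,-0.0032,0,0,0;0.0283,0,-0.0055,0,0,0;0.04,0,-0.0077,0,0,0;0.0517,0,-0.01,0,0,0;0.0633,0,-0.0122,0,0,0;0.075,0,-0.0143,0,0,0;0.0867,0,-0.0167,0,0,0;0.0983,0,-0.0188,0,0,0;0.1083,0,-0.0208,0,0,0;0.1167,0,-0.0223,0,0,0;0.1233,0,-0.0235,0,0,0"}}

```text
clock: 5.5
position: [0.5673, -0.0816, 0.0851]
tcp_rot: [0.998, 0.058, -0.0, 0.0]
force: [-1.0, 0.8, 1.6]
finger_gap: 0.0251
grasp_force: 0.4
```

```bash
python3 -c "
from tool import *
delta(goal(.083,0))"
```

```text
goal [ 0.6245 -0.0751  0.0958] shift [ 0.0576  0.0001 -0.0106] turn [0. 0. 0.] F [-1.   0.8  1.6]
```

Next comes the catch, at about 4 mm per row.

Scaled: 0.047 m is 0.0783, 0.044 m is 0.0733.

Emit:
{"op": "advance", "data": {"deltas": "0.0067,0,-0.0013,0,0,0;0.0133,0,-0.0025,0,0,0;0.02,0,-0.0038,0,0,0;0.0267,0,-0.0052,0,0,0;0.0333,0,-0.0065,0,0,0;0.04,0,-0.0077,0,0,0;0.0467,0,-0.009,0,0,0;0.0533,0,-0.0103,0,0,0;0.06,0,-0.0117,0,0,0;0.0667,0,-0.0128,0,0,0;0.0733,0,-0.0142,0,0,0;0.0783,0,-0.015,0,0,0"}}

```text
clock: 7.0
position: [0.6143, -0.0761, 0.0942]
tcp_rot: [0.998, 0.058, 0.0, 0.0]
force: [0.5, -0.6, -0.3]
finger_gap: 0.0252
grasp_force: 0.0
```

```bash
python3 -c "
from tool import *
delta(goal(.083,0))"
```

```text
goal [ 0.6245 -0.0751  0.0958] shift [ 0.0103  0.0001 -0.0015] turn [ 0.    -0.001  0.   ] F [ 0.5 -0.6 -0.3]
```

Scaled: 0.01 m is 0.0167, 0.008 m is 0.0133.

Emit:
{"op": "advance", "data": {"deltas": "0.005,0,-0.0008,0,0,0;0.01,0,-0.0017,0,0,0;0.0133,0,-0.0022,0,0,0;0.0167,0,-0.0027,0,0,0;0.0167,0,-0.0027,0,0,0"}}

```text
clock: 7.62
position: [0.6234, -0.0752, 0.0956]
tcp_rot: [0.998, 0.058, -0.0, 0.0]
force: [-1.3, -0.0, 0.2]
finger_gap: 0.0249
grasp_force: 0.6
```

Run:
```python
from tool import *
import cv2
delta(goal(.083,0))
f=vision.grab_frame('side');a=cv2.resize(f['color'][150:260,230:340,::-1],None,fx=4,fy=4,interpolation=cv2.INTER_CUBIC)
f=vision.grab_frame('scene');b=cv2.resize(f['color'][200:310,200:290,::-1],None,fx=4,fy=4,interpolation=cv2.INTER_CUBIC)
cv2.imwrite('pics/s3.png',np.hstack([a,b]))
```

```text
goal [ 0.6245 -0.0751  0.0958] shift [ 0.0011 -0.     -0.0002] turn [0.    0.001 0.   ] F [-1.3 -0.   0.2]
```

View pics/s3.png

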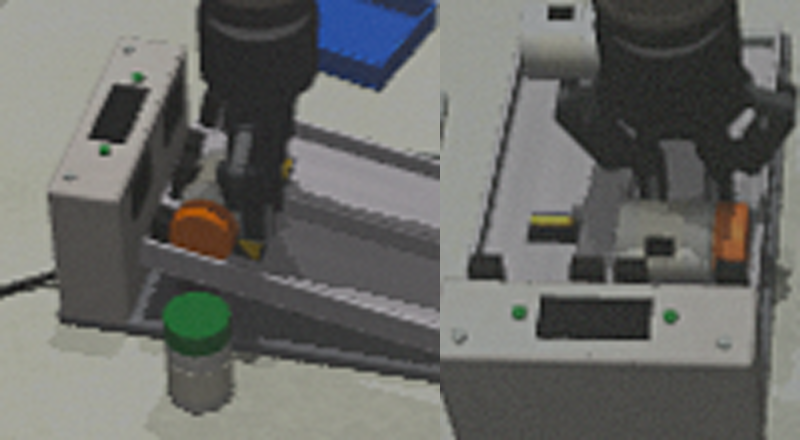

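The jar is at the stop end, with its lid at (203,230), and yellow shows behind it at (250,248). I'll push gently until the buffers give a clear reaction force.

Scaled: 0.002 m is 0.0033, 0.001 m is 0.0017.

Emit:
{"op": "advance", "data": {"deltas": "0.0017,0,-0.0003,0,0,0;0.0033,0,-0.0007,0,0,0;0.0033,0,-0.0007,0,0,0", "only": "posit|force"}}

```text
position: [0.6236, -0.0752, 0.0956]
force: [-5.9, -1.2, 2.2]
grasp_force: 2.9
```

Emit:
{"op": "advance", "data": {"deltas": "0.0017,0,-0.0003,0,0,0;0.0033,0,-0.0007,0,0,0;0.0033,0,-0.0007,0,0,0", "only": "posit|force"}}

```text
position: [0.6237, -0.0751, 0.0956]
force: [-7.9, -0.3, 4.0]
grasp_force: 4.7
```

Position has stalled while the force climbs to 8 N, so the jar is against the buffers. I'll back off slowly, then rise.

Scaled: -0.14 m is -0.2333, -0.11 m is -0.1833.

Emit:
{"op": "advance", "data": {"deltas": "-0.0033,0,0,0,0,0;-0.0067,0,0,0,0,0;-0.01,0,0,0,0,0;-0.0133,0,0,0,0,0;-0.0167,0,0,0,0,0;-0.0217,0,0,0,0,0;-0.03,0,0,0,0,0;-0.0417,0,0,0,0,0;-0.0417,0,-0.0333,0,0,0;-0.05,0,-0.1,0,0,0;-0.0833,0,-0.1833,0,0,0;-0.1667,0,-0.2333,0,0,0"}}

```text
clock: 9.98
position: [0.5306, -0.0856, 0.2409]
tcp_rot: [0.998, 0.059, 0.004, 0.0]
force: [-0.5, -1.5, 0.4]
finger_gap: 0.0249
grasp_force: 0.0
```

Emit:
{"op": "advance", "data": {"deltas": "-0.0833,0,-0.0333,0,0,0;-0.1667,0,-0.05,0,0,0;-0.1667,0,-0.05,0,0,0;-0.1667,0,-0.05,0,0,0"}}

```text
clock: 10.48
position: [0.4299, -0.0977, 0.2678]
tcp_rot: [0.998, 0.059, 0.001, 0.0]
force: [1.0, -0.4, 0.2]
finger_gap: 0.025
grasp_force: 0.0
```

Run:
```python
from tool import *
import cv2
f=vision.grab_frame('side');a=cv2.resize(f['color'][150:260,230:380,::-1],None,fx=3,fy=3,interpolation=cv2.INTER_CUBIC)
f=vision.grab_frame('scene');b=cv2.resize(f['color'][195:305,190:300,::-1],None,fx=3,fy=3,interpolation=cv2.INTER_CUBIC)
cv2.imwrite('pics/s4.png',np.hstack([a,b]))
```

```text
(no output)
```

View pics/s4.png

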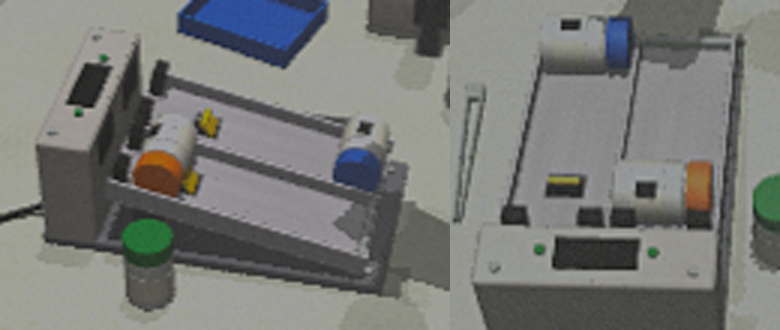

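The orange jar, lid at (158,172), sits by the stop with the yellow catch sprung up behind it at (190,182). The blue jar and the rest are unmoved, and the hand is clear.

```bash
python3 -c "
from plant import arm, vision
print(arm.close_job())"
```

```text
the job is handed in; nothing more can be done
None
```

The job is handed in at about 10.6 s: the orange-lidded jar was rolled up against the buffers and is now held by the sprung-up catch, with the hand clear and the blue jar and other items in view unmoved.

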